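# Hang the lab caddy on the slotted rail and stand the bottle in it

### The job

Hang the loose caddy on the slotted wall rail: tilt its front up so that the lip at its back goes into the groove, rotate it down until it is fully home and hanging level, and let go. Then stand the small narrow reagent bottle upright in that hanging caddy, lowering it in rather than dropping it. Do not knock the bottle over and leave everything else where it is.

Things in the scene. Friction and masses are not known exactly. Their poses are not given: they have to be found in the camera images.
- wall_rail: Grey upright rail fixed to the bench, 340 (y) x 34 (x) x 183 mm high, with a 12 mm thick foot reaching 110 mm behind. Origin on the bench under the middle of its front face; z up; the front face is x = 0 and looks along -x, solid below the groove. Another such caddy hangs for good at its +y end (y 94 to 150 mm, out to x = -100 mm). Free groove: y -160 to +90 mm.
- groove (a point): Front edge of the groove's floor, mid free length (rail x 0, y -35, z 140 mm); axes as the rail's. The opening in the front face is 26 mm high (z 140 to 166), ends capped. Above it a 4 mm thick upper slat (x 0 to 4, z 166 to 180 mm). Behind opening and slat a hollow x 4 to 30, z 140 to 180 mm. The flat floor at z 140 runs from x 0 to 30 mm.
- caddy: Loose open-topped caddy, white plastic, about 110 g, upright on the bench: 100 (x) x 56 (y) x 45 mm high, walls and floor 3 mm. Origin at the centre of its underside, z up; +x is its back (outer face x = 50 mm), -x its front. The long side walls can be gripped from outside. Hung home, its axes are parallel to the rail's, tongue on the groove's floor, lip behind the upper slat, with a few mm of play.
- tongue (a point): Root of the caddy's tongue: back wall's outer face, tongue's underside (caddy x 50, y 0, z 42 mm). Hung home it lies on the front edge of the groove's floor. The tongue, 40 mm wide and 3 thick, sticks out 11 mm.
- lip (a point): Top of the lip at the tongue's end (caddy x 59.5, y 0, z 74 mm): 40 mm wide, 3 mm thick (x 58 to 61), z 42 to 74 mm. It is 32 mm high, the opening only 26: it enters only with the caddy's front raised by some 30 to 40 degrees (lip leaning into the rail), then moves in and up, then the front is rotated down.
- bottle: Small narrow reagent bottle, amber glass with black screw cap, about 90 g, standing on the bench. Origin at the centre of its underside, z up. Body 34 mm diameter up to z = 46 mm, then a shoulder; cap 28 mm diameter from z = 56 to 86 mm (total height 86 mm). Not the wide jar.
- wide_jar: Bystander: wide low amber jar, 58 mm diameter, 60 mm high. Origin at the centre of its underside.
- beaker: Bystander: empty glass beaker, 62 mm diameter, 68 mm high. Origin at the centre of its underside.
- pen: Bystander: white pen 135 mm long, 10 mm thick, lying on the bench along its x. Origin at its underside, mid-length.
- spatula: Bystander: steel spatula 170 mm long lying on the bench, 20 mm high or less.
Mind the look-alikes: they are no part of the job. What is shaped like the caddy but blue is not meant. What is shaped like the bottle but purple is not meant.

How it is judged:
By the outcome, as a careful person would: the job done as asked, in the order asked, and still so for the second after the job is handed in, with the robot touching nothing.
It also fails if it takes over 67 s, if anything falls off the work surface, if the arm or the gripper's body presses on something with over 40 N, if the wrist force passes 120 N, or if a joint passes its speed limit or range.

### The arm

A 6-joint arm with a two-finger parallel gripper is mounted at the origin on the work surface. World frame = base frame: x ahead of the robot, y to its left, z up, the work surface at z = 0. Lengths are in mm, angles in rad, forces in N, time in s.
With the tool pointing down it reaches from about 325 to 900 mm from the base axis. Payload 3.5 kg.
Tool frame: the origin (TCP) lies at the very end of the fingers, on their centre line; the grasp point (between the pads) lies 19 mm behind it; z points along the fingers, y is the line along which they close (so a half turn about z gives the same grasp; the last joint's range is limited). The gripper opens to 85 mm and grips with 20 to 120 N. Pads are 22 mm wide; open, the fingers measure 114 mm over their backs; the gripper's body (76 mm by 85 mm) begins 54 mm behind the grasp point. The pads swing forward as they close: fully open they stand 13 mm farther back than shut.
Start: joints at [1.094, 0.276, -0.026, 1.268, 0, 1.467], TCP at [228.228, 581.836, 195.013] pointing down, gripper open.
Joint ranges: [-3.12, 3.12], [-0.85, 1.88], [-1.08, 1.24], [-1.95, 2.15], [-1.57, 1.53], [-3.14, 3.14]. Speed limits (rad/s): [2.57, 2.57, 3.14, 3.14, 3.14, 3.14].

### API

Orientations are given as a rotation vector (axis times angle).
In Python, from plant import env gives the robot as it stands.
- The arm moves only by the tool jog_arm, never from a script. Its arguments are lists of equal length, an entry for each row: "translation": the shift along the world's x, y, z each as a share of 100 mm, from -1 to 1, a list of three; "turn": the turn, a rotation vector about the world's x, y, z each as a share of 2 rad, from -1 to 1, a list of three; "hand": the gripper's target within -1 to 1 (fully open at 1, half-way at 0, shut at -1). In form: {"translation": [[x, y, z], ...], "turn": [[rx, ry, rz], ...], "hand": [hand, ...]}. A call has 1 to 8 rows; each row shifts and turns the commanded pose from where the row before left it; what a row does not reach is not made up. A row lasts 1/8 s, in which the tool goes at most 62.5 mm and 10.7 degrees, less where a joint would pass 70% of its speed; a pose out of reach is approached as far as the arm can. A call with a number of a shift or a turn outside -1 to 1 is refused whole. A call with a gripper value outside its range is refused whole. The fingers move at their own pace and stop on an object; "newtons" is the grip in N (left out, the last holds). Time passes only in rows, so rows that do not move let the fingers close. It gives the time, the measured TCP pose, the force, the opening and the grip force at its end, in the units of the state.
- env.sense(): the state, without advancing time (a new reading comes with each control period).
- env.capture(name): name is "scene" or "top" or "wrist"; returns the picture (384x512x3 uint8, red, green, blue); there is no depth.
- env.camera_params(name): a dict with "K" (3x3 intrinsics, pixels), "rvec" (rotation vector, rad) and "tvec" (3), from world to camera coordinates, as OpenCV has them; the wrist camera has in their place "T_tool_cam" (4x4, takes a point from camera to tool coordinates, whose origin is the TCP and whose axes are the flange's). Camera axes: x right, y down, z forward; pixel columns grow to the right and rows downward; lengths in mm; the calibration is good to about 2 mm. A picture is of the moment at which its call begins: read the wrist's pose just before it. camera_params takes no time and is no camera call.
- env.finish_job(): hands the job in; it is judged then, once.
The state is a dict: "time_s": time; "joints": joint angles; "dq": joint speeds; "effort": joint torques, N m; "eef_pos": TCP position; "ee_rot": TCP orientation; "ft_force": force on the tool from outside, world axes, zero at the start; "ft_torque": the same for the moment, N m; "width": finger opening in mm; "grasp_force": force on a finger pad.
Only numpy, scipy, OpenCV 4.12 (cv2) and the standard library are available. Lean on these libraries where they do the work, as an engineer would, in place of code of your own. Each camera call takes 0.05 s, during which the arm holds its last target. There are 200 camera calls.

## Working session

There is one attempt and no reset: what is moved stays moved. The work goes in short steps, Python scripts to look and compute and a tool call to move; the robot and the scene stay as the last step left them, time stands still between calls to the robot, and variables do not carry over. Pictures are saved under pics/ and viewed, at most 10 in all, crops included, and the job is handed in when it is done.

Besides the shell and the picture viewer there is one more tool, called after "Call:" as name(argument=value, ...) on one line, values as JSON. jog_arm: Moves the arm, as the interface text tells. Shift numbers are shares of 100 mm and turn numbers shares of 2 rad, none past 1 either way. Its arguments: {"type":"object","properties":{"translation":{"type":"array","items":{"type":"array","items":{"type":"number","minimum":-1,"maximum":1}}},"turn":{"type":"array","items":{"type":"array","items":{"type":"number","minimum":-1,"maximum":1}}},"hand":{"type":"array","items":{"type":"number"}},"newtons":{"type":"number"}},"required":["translation","turn","hand"]}

```bash
mkdir -p pics; ls
python3 - <<'E'
from plant import env
import cv2,numpy as np
for n in("scene","top"):
    im=env.capture(n); cv2.imwrite(f"pics/{n}0.png",im[:,:,::-1]); p=env.camera_params(n); print(n,np.round(p["K"],1).tolist(),p["rvec"],p["tvec"])
print(env.camera_params("wrist")); print(env.sense())
E
```

```text
pics
scene [[415.1, 0.0, 250.9], [0.0, 415.1, 190.1], [0.0, 0.0, 1.0]] [ 2.32700287  1.17630349 -0.32442296] [-347.10571413 -344.28070374 1304.32879139]
top [[363.6, 0.0, 251.5], [0.0, 363.6, 192.8], [0.0, 0.0, 1.0]] [ 2.095638   -2.13478621  0.13189854] [ 30.96112863 574.23588007 903.8263343 ]
{'K': array([[337.57836539,   0.        , 258.47625491],
       [  0.        , 337.57836539, 191.08623366],
       [  0.        ,   0.        ,   1.        ]]), 'T_tool_cam': array([[ 3.13595014e-04, -9.60015287e-01, -2.79947407e-01,
         6.99261532e+01],
       [ 9.99999920e-01,  2.31470314e-04,  3.26418272e-04,
        -3.90477056e-01],
       [-2.48567017e-04, -2.79947487e-01,  9.60015283e-01,
        -1.78677865e+02],
       [ 0.00000000e+00,  0.00000000e+00,  0.00000000e+00,
         1.00000000e+00]])}
{'time_s': 0.1, 'joints': array([ 1.09362021e+00,  2.77083750e-01, -2.77347421e-02,  1.26801379e+00,
        2.59025804e-06,  1.46738193e+00]), 'dq': array([-0.00064227, -0.00018786,  0.00288951,  0.00185413, -0.00134907,
       -0.00033051]), 'effort': array([ 4.85306955e-04, -4.46707571e+01,  2.96129626e+01,  8.40777793e-03,
       -9.12990276e-05,  2.01572625e-06]), 'eef_pos': array([227.85721005, 581.1480545 , 193.95918902]), 'ee_rot': array([-5.83583107e-01, -3.08631640e+00,  3.06252630e-03]), 'ft_force': array([ 0.62712226, -0.86581656,  0.2471013 ]), 'ft_torque': array([ 0.05782079,  0.00361853, -0.01954963]), 'grasp_force': 0.0, 'width': 85.46806429751976}
```

View pics/scene0.png

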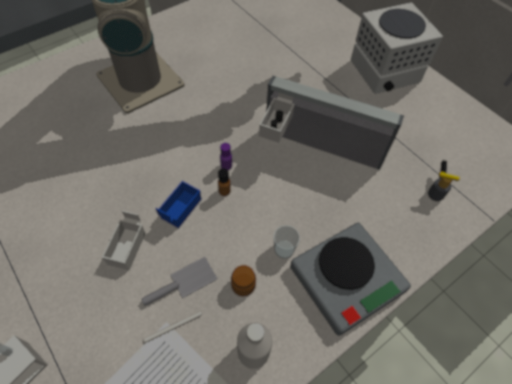

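View pics/top0.png

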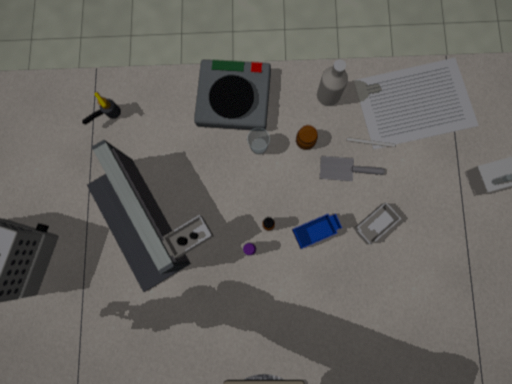

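The scene view shows the robot at top left. White caddy is at scene (125,240) / top (379,222), and the blue look-alike is at scene (180,204) / top (317,231). Amber bottle is at scene (224,182) / top (268,224), the purple one at top (249,249), and the wide jar at top (307,137). The rail runs top (100,145) to (165,270), with the fixed caddy at (187,238). I choose the white caddy and the amber narrow bottle, and check both in one close crop.

Run:
```python
import cv2,numpy as np
t=cv2.imread("pics/top0.png"); s=cv2.imread("pics/scene0.png")
a=cv2.resize(t[195:265,235:410],None,fx=4,fy=4,interpolation=cv2.INTER_CUBIC)   #700x280
b=cv2.resize(t[130:295,80:220],None,fx=2,fy=2)  #280x330 
c=cv2.resize(s[205:275,90:160],None,fx=4,fy=4,interpolation=cv2.INTER_CUBIC) #280x280
d=np.zeros((610,700,3),np.uint8)
d[:280]=a; d[280:610,:280]=b; d[280:560,300:580]=c
d=np.clip(d*1.5,0,255).astype(np.uint8)[:600]
cv2.imwrite("pics/crop1.png",d)
```

```text
(no output)
```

View pics/crop1.png

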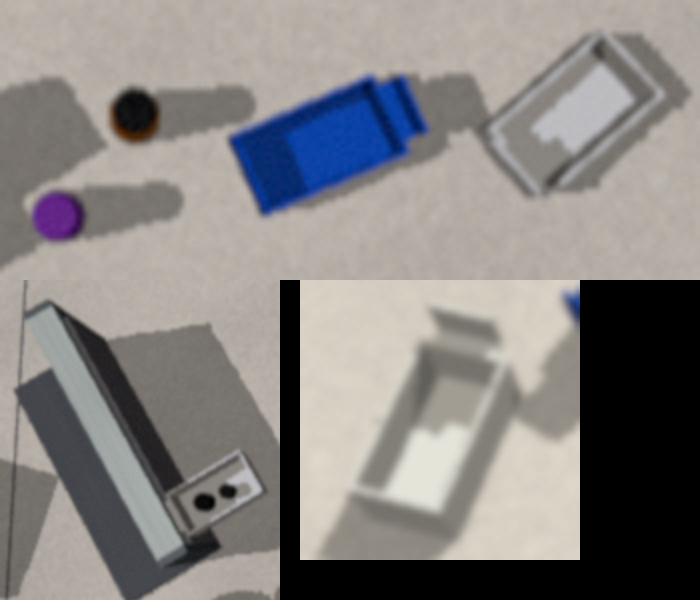

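The crop confirms the white caddy with its lip at the lower left in top (364,235) and its front corners at top (385.3,203.3) and (401,218.8). The black cap on the amber body is at top (268.5,223). The rail's top corners are at top (103.5,141), (173.5,264), (92.5,146) and (161.5,271).

```bash
cat > h.py <<'E'
import cv2,numpy as np
from scipy.spatial.transform import Rotation as Ro
from plant import env
def cam(n,s=None):
    p=env.camera_params(n)
    if n=="wrist":
        T=np.eye(4);T[:3,:3]=Ro.from_rotvec(s["ee_rot"]).as_matrix();T[:3,3]=s["eef_pos"]
        M=np.linalg.inv(T@p["T_tool_cam"]); return p["K"],M[:3,:3],M[:3,3]
    return p["K"],cv2.Rodrigues(np.array(p["rvec"]))[0],np.array(p["tvec"])
def ray(c,uv,z):
    K,R,t=c; d=R.T@np.linalg.solve(K,[*uv,1]); o=-R.T@t
    return o+d*(z-o[2])/d[2]
def proj(c,X):
    K,R,t=c; q=K@(R@np.asarray(X,float)+t); return q[:2]/q[2]
E
python3 - <<'E'
from h import *
np.set_printoptions(precision=1,suppress=True)
c=cam("top")
P=lambda u,z:ray(c,u,z)
f1,f2=P((385.3,203.3),45),P((401,218.8),45); l1,l2=P((356.2,227.5),45),P((370.5,243),45)
print("caddy",f1,f2,l1,l2,np.linalg.norm(f1-f2),np.linalg.norm(l1-f1),np.linalg.norm(l2-f2))
d=(l1-f1)+(l2-f2); n=f2-f1; print("yaw",np.degrees(np.arctan2(d[1],d[0])),np.degrees(np.arctan2(n[1],n[0])))
yc=np.arctan2(d[1],d[0]); print("centre from front",(f1+f2)/2+50*np.array([np.cos(yc),np.sin(yc),0]))
R=[P(u,183) for u in[(103.5,141),(173.5,264),(92.5,146),(161.5,271)]]
print("rail",*R); e=R[1]-R[0]; print(np.linalg.norm(e),np.linalg.norm(R[2]-R[0]),np.linalg.norm(R[3]-R[1]))
for a,b in((0,1),(2,3)): e=R[b]-R[a]; print("rail y dir",np.degrees(np.arctan2(e[1],e[0])))
# hsv in scene for bottle caps
print("bottle",P((268.5,223),86),"purple",P((249.3,249),86),"blue",P((317,231),45))
cs=cam("scene")
for n,X in(("bottle",P((268.5,223),86)),("cadF1",f1),("cadF2",f2),("rail0",R[0]),("rail1",R[1])): print(n,proj(cs,X))
E
```

```text
caddy [ 540.3 -323.8   45. ] [ 499.6 -360.2   45. ] [ 479.5 -245.8   45. ] [ 439.7 -279.2   45. ] 54.64568775521517 98.82483273336246 100.74994994595828
yaw 127.21697735724877 -138.1216719648938
centre from front [ 489.8 -302.2   45. ]
rail [682.8 359.9 183. ] [397.7 188.4 183. ] [671.4 385.4 183. ] [383.  214.6 183. ]
332.684998827505 28.00556404902606 30.04241946977275
rail y dir -148.97816407184078
rail y dir -149.3591947660251
bottle [491.8 -22.1  86. ] purple [428.9  26.4  86. ] blue [ 472.4 -146.    45. ]
bottle [222.2 171.8]
cadF1 [124.1 261.5]
cadF2 [101.  256.9]
rail0 [399.9 123.8]
rail1 [268.4  84.5]
```

Call:
jog_arm(translation=[[0.2, -0.2, 0.4], [0.34, -0.36, 0.28], [0.34, -0.36, 0.28], [0.34, -0.36, 0.28], [0.34, -0.36, 0.28], [0.34, -0.36, 0.28], [0.34, -0.36, 0.2], [0.3, -0.3, 0.1]], turn=[[0, 0, -0.035], [0, 0, -0.035], [0, 0, -0.035], [0, 0, -0.035], [0, 0, -0.035], [0, 0, -0.035], [0, 0, -0.035], [0, 0, -0.035]], hand=[1, 1, 1, 1, 1, 1, 1, 1])

```text
time_s: 1.1
eef_pos: [483.5, 314.5, 406.1]
ee_rot: [1.418, 2.802, 0.002]
ft_force: [-0.3, 0.1, -0.3]
width: 85.3
grasp_force: 0.0
```

Call:
jog_arm(translation=[[0, 0, 0], [0, 0, 0]], turn=[[0, 0, 0], [0, 0, 0]], hand=[1, 1])

```text
time_s: 1.35
eef_pos: [481.8, 315.8, 404.3]
ee_rot: [-1.413, -2.804, 0.001]
ft_force: [-1.0, -0.1, 0.6]
width: 85.6
grasp_force: 0.0
```

Run:
```python
from h import *
np.set_printoptions(precision=2,suppress=True)
s=env.sense(); im=env.capture("wrist"); np.save("w1.npy",np.r_[s["eef_pos"],s["ee_rot"]]); cv2.imwrite("pics/w1.png",im[:,:,::-1])
print(s["eef_pos"],s["ee_rot"],s["joints"],s["time_s"])
c=cam("wrist",s)
a=np.radians(120.8);ex=np.array([np.cos(a),np.sin(a),0]);ey=np.array([-ex[1],ex[0],0]);o=np.array([540,274,0])
for y,z in((170,183),(-170,183),(-160,140)): print(y,z,proj(c,o+ey*y+[0,0,z]))
```

```text
[481.8  315.84 404.29] [-1.41 -2.8   0.  ] [0.47 0.16 0.26 1.67 0.   1.4 ] 1.35
170 183 [139.4  194.83]
-170 183 [409.29 220.49]
-160 140 [388.92 208.58]
```

View pics/w1.png

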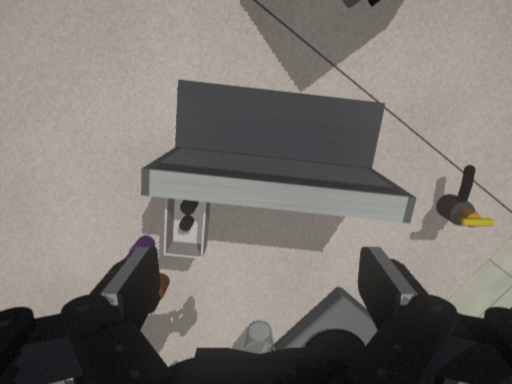

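The wrist view shows the rail's top band, with its front edge running (142,195) to (411,219). That is close to the predicted (139,195) to (409,220). I'll fit it precisely.

Run:
```python
from h import *
np.set_printoptions(precision=2,suppress=True)
v=np.load("w1.npy"); c=cam("wrist",{"eef_pos":v[:3],"ee_rot":v[3:]})
g=cv2.cvtColor(cv2.imread("pics/w1.png"),cv2.COLOR_BGR2GRAY).astype(float)
def fit(cols,f,sg):
    q=[]
    for u in cols:
        r0=int(f(u)); p=g[r0-8:r0+9,u]; d=sg*np.diff(p); k=d.argmax(); 
        if d[k]>8:
            w=d[max(k-1,0):k+2].clip(0); q.append((u,r0-8+max(k-1,0)+(w*np.arange(len(w))).sum()/w.sum()+.5))
    q=np.array(q); m=np.ones(len(q),bool)
    for _ in range(4): k=np.polyfit(q[m,0],q[m,1],1); m=abs(q[:,1]-np.polyval(k,q[:,0]))<1
    print(k,m.sum(),len(q)); return k
kf=fit(range(225,400,3),lambda u:195+(u-142)*24/269,-1)
kb=fit(range(200,380,3),lambda u:170+(u-145)*26/268,1)
for r in(180+5,190,200,205):print(r,np.where(abs(np.diff(g[r]))>12)[0])
A,B=[ray(c,(u,np.polyval(kf,u)),183) for u in(142,412)]
C,D=[ray(c,(u,np.polyval(kb,u)),183) for u in(145,412)]
e=B-A; print(A,B,np.linalg.norm(e),"xyaw",np.degrees(np.arctan2(e[1],e[0]))+90,"C,D",C,D, "mid",(A+B)/2)
n=np.array([-e[1],e[0],0])/np.linalg.norm(e); print("width",(C-A)@n,(D-A)@n)
```

```text
[  0.1  180.31] 40 40
[  0.11 152.75] 60 60
185 [140 141 148 149 396 397 398 435 444 459 460 461 471 472 476 477 479 480
 481]
190 [140 148 149 403 404 405 406 433 434 443 444 458 459 469 470 482 483 485
 486 487]
200 [149 166 167 173 174 182 183 187 189 407 414 415 432 437 438 466 467 494
 495 496 497 498 499]
205 [147 166 167 173 174 179 180 196 197 205 206 209 406 413 414 431 432 435
 436 471 472 473 500 501 502 503 504 505]
[396.71 188.62 183.  ] [691.21 360.55 183.  ] 341.0120375743215 xyaw 120.27624991877394 C,D [382.03 220.06 183.  ] [666.69 386.18 183.  ] mid [543.96 274.59 183.  ]
width 34.55265028536457 34.49603499141986
```

Call:
jog_arm(translation=[[0.02, -0.45, -0.12], [0.02, -0.45, -0.12], [0.02, -0.45, -0.12], [0.02, -0.45, -0.12], [0.02, -0.45, -0.12], [0.02, -0.45, -0.12], [0.02, -0.45, -0.12], [0.02, -0.45, -0.12]], turn=[[0, 0, 0], [0, 0, 0], [0, 0, 0], [0, 0, 0], [0, 0, 0], [0, 0, 0], [0, 0, 0], [0, 0, 0]], hand=[1, 1, 1, 1, 1, 1, 1, 1])

```text
time_s: 2.4
eef_pos: [497.6, -44.1, 308.2]
ee_rot: [-1.41, -2.807, -0.0]
ft_force: [-0.2, -0.1, 0.1]
width: 85.5
grasp_force: 0.0
```

Call:
jog_arm(translation=[[0.02, -0.4, -0.24], [0.02, -0.4, -0.24], [0.02, -0.4, -0.24], [0.02, -0.4, -0.24], [0.02, -0.4, -0.24], [0.02, -0.4, -0.24], [0.02, -0.3, -0.24], [0.02, -0.2, -0.2]], turn=[[0.0175, 0.0135, 0], [0.0175, 0.0135, 0], [0.0175, 0.0135, 0], [0.0175, 0.0135, 0], [0.0175, 0.0135, 0], [0.0175, 0.0135, 0], [0.0175, 0.0135, 0], [0.0175, 0.0135, 0]], hand=[1, 1, 1, 1, 1, 1, 1, 1])

```text
time_s: 3.4
eef_pos: [514.4, -333.9, 119.4]
ee_rot: [-1.264, -2.512, -0.218]
ft_force: [0.6, 1.0, 1.3]
width: 85.5
grasp_force: 0.0
```

Call:
jog_arm(translation=[[0, 0, 0], [0, 0, 0]], turn=[[0, 0, 0], [0, 0, 0]], hand=[1, 1])

```text
time_s: 3.65
eef_pos: [514.5, -332.6, 121.3]
ee_rot: [-1.265, -2.514, -0.218]
ft_force: [0.4, -0.7, -0.0]
width: 85.6
grasp_force: 0.0
```

Run:
```python
from h import *
np.set_printoptions(precision=2,suppress=True)
s=env.sense(); im=env.capture("wrist"); np.save("w2.npy",np.r_[s["eef_pos"],s["ee_rot"]]); cv2.imwrite("pics/w2.png",im[:,:,::-1])
print(s["eef_pos"],s["ee_rot"],s["joints"],s["time_s"]); print(Ro.from_rotvec(s["ee_rot"]).as_matrix())
```

```text
[ 514.5  -332.61  121.29] [-1.26 -2.51 -0.22] [-0.72  0.56  0.18  1.54  0.07  0.2 ] 3.65
[[-0.56  0.8  -0.21]
 [ 0.75  0.6   0.27]
 [ 0.35 -0.01 -0.94]]
```

View pics/w2.png

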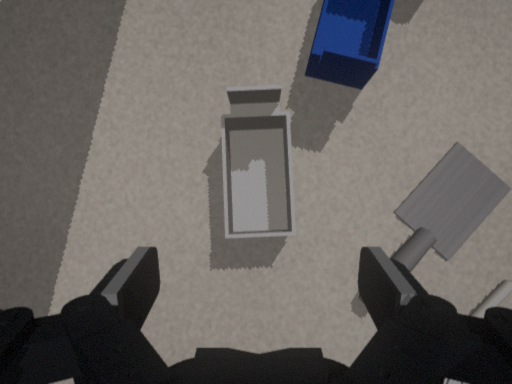

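The near view shows the caddy between the fingers. Its rim corners are at (225,237), (293,234), (222,116) and (291,113), and the lip top runs (228,90) to (280,89).

Run:
```python
from h import *
np.set_printoptions(precision=2,suppress=True)
v=np.load("w2.npy"); c=cam("wrist",{"eef_pos":v[:3],"ee_rot":v[3:]})
fl,fr,bl,br=[ray(c,u,45) for u in((225,238),(293.5,235.5),(222,116),(291.5,113))]
l1,l2=[ray(c,u,74) for u in((228,90),(280.5,89))]
print(fl,fr,bl,br); N=np.linalg.norm
print("sizes",N(fl-fr),N(bl-br),N(fl-bl),N(fr-br),"lip",N(l1-l2))
d=bl+br-fl-fr; y=np.arctan2(d[1],d[0]); e=np.array([np.cos(y),np.sin(y),0]); m=(fl+fr+bl+br)/4
print("yaw",np.degrees(y),"mid",m,"lip x",((l1+l2)/2-m)@e)
g=m-3*e; g[2]=12; u=-Ro.from_rotvec(v[3:]).as_matrix()[:,2]; w=v[:3]-g
print("need",-w,"along u",w@u,"perp rem",-(w-(w@u)*u))
```

```text
[ 501.95 -360.28   45.  ] [ 544.14 -326.39   45.  ] [ 440.81 -283.42   45.  ] [ 484.56 -247.88   45.  ]
sizes 54.12372308151379 56.36431610317678 98.210118614367 98.558068147583 lip 38.1566603603757
yaw 127.84643198463866 mid [ 492.86 -304.49   45.  ] lip x 58.95138714684901
need [ -19.79   25.75 -109.29] along u 113.76520331247309 perp rem [ 4.35 -5.48 -2.59]
```

Call:
jog_arm(translation=[[0.04, -0.05, -0.1], [-0.08, 0.1, -0.32], [-0.08, 0.11, -0.34], [-0.08, 0.1, -0.33], [0, 0, 0]], turn=[[0, 0, 0.01], [0, 0, 0], [0, 0, 0], [0, 0, 0], [0, 0, 0]], hand=[1, 1, 1, 1, 1], newtons=40)

```text
time_s: 4.32
eef_pos: [491.9, -305.3, 10.2]
ee_rot: [-1.237, -2.52, -0.214]
ft_force: [-0.4, 0.6, 0.9]
width: 85.2
grasp_force: 0.0
```

Call:
jog_arm(translation=[[0, 0, 0], [0, 0, 0], [0, 0, 0], [0, 0, 0], [0, 0, 0], [0, 0, 0]], turn=[[0, 0, 0], [0, 0, 0], [0, 0, 0], [0, 0, 0], [0, 0, 0], [0, 0, 0]], hand=[-1, -1, -1, -1, -1, -1])

```text
time_s: 5.08
eef_pos: [494.2, -308.2, 12.0]
ee_rot: [-1.241, -2.525, -0.213]
ft_force: [-0.4, 0.8, -0.0]
width: -0.1
grasp_force: 0.0
```

Run:
```python
from h import *
a=env.capture("wrist"); b=env.capture("scene"); 
b=cv2.resize(b[180:300,50:210],(512,384))
s=env.sense(); print(s)
cv2.imwrite("pics/w3.png",cv2.resize(np.hstack([a,b])[:,:,::-1],(800,300)))
```

```text
{'time_s': 5.175, 'joints': array([-7.05314004e-01,  6.02257544e-01, -1.10605642e-03,  1.31549251e+00,
        6.48951381e-02,  1.97119125e-01]), 'dq': array([ 7.96810414e-04, -7.43602063e-05,  1.05976231e-03,  1.08165845e-03,
        1.95748535e-04,  2.25101316e-04]), 'effort': array([-7.28105588e-03, -5.46056199e+01,  2.34736258e+01,  2.33100615e+00,
        1.70374308e-01,  4.63875688e-05]), 'eef_pos': array([ 494.15191303, -308.12266844,   11.95207043]), 'ee_rot': array([-1.24117446, -2.52465016, -0.21270635]), 'ft_force': array([-0.40664144, -0.6952249 ,  0.16305147]), 'ft_torque': array([-0.30353929, -0.18600193,  0.01498273]), 'grasp_force': 0.0, 'width': -0.07350903031467484}
```

View pics/w3.png

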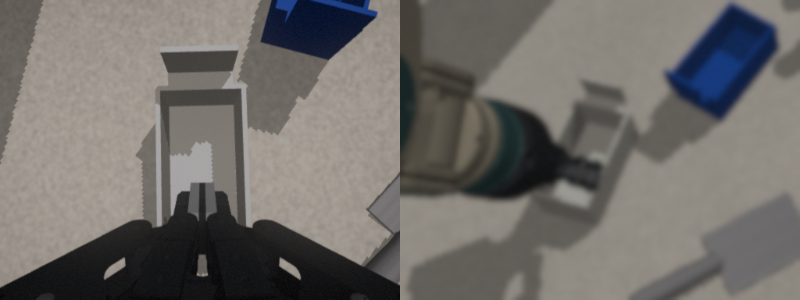

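The fingers closed inside the caddy, so the grip missed the walls. In the wrist half, the back rim corners are at (201,115) and (315,110), and the lip top runs (206,60) to (306,64). I'll check whether the caddy moved, or the tip is higher than reported.

Run:
```python
from h import *
np.set_printoptions(precision=1,suppress=True)
s=env.sense(); c=cam("wrist",s)
m=np.array([492.86,-304.49,0]); y=np.radians(127.85); R=Ro.from_euler("z",y).as_matrix()
for n,X in(("bl",(50,28,45)),("br",(50,-28,45)),("fl",(-50,28,45)),("lipL",(59.5,20,74)),("lipR",(59.5,-20,74)),("pt",(-3,0,12))): print(n,proj(c,m+R@np.array(X)))
print("tcp",proj(c,s["eef_pos"]))
cs=cam("scene")
for n,X in(("bl",(50,28,45)),("br",(50,-28,45)),("fl",(-50,28,45)),("fr",(-50,-28,45))):
    q=proj(cs,m+R@np.array(X)); print(n,(q-[50,180])*3.2/1.28)
print("tcp",(proj(cs,s["eef_pos"])-[50,180])*3.2/1.28)
```

```text
bl [201.5 110.4]
br [318.1 110. ]
fl [199.4 323.5]
lipL [209.1  64.4]
lipR [309.9  63.9]
pt [260.1 219.9]
tcp [258. 221.]
bl [175.5 100. ]
br [230.3 114.5]
fl [127.5 194.2]
fr [184.9 210.2]
tcp [185.8 171.6]
```

Run:
```python
from h import *
np.set_printoptions(precision=1,suppress=True)
s=env.sense(); a=env.capture("wrist")[:,:,::-1]; b=env.capture("scene")[:,:,::-1].copy(); t=env.capture("top")[:,:,::-1]
R=Ro.from_rotvec(s["ee_rot"]).as_matrix(); f=6
x0,y0=95,215; cr=cv2.resize(b[y0:y0+66,x0:x0+66],None,fx=f,fy=f,interpolation=cv2.INTER_CUBIC)
ct=cv2.resize(t[195:261,340:406],None,fx=f,fy=f,interpolation=cv2.INTER_CUBIC)
for d,col in((0,(0,0,255)),(20,(0,255,255)),(40,(0,255,0))):
    X=s["eef_pos"]-d*R[:,2]
    for im,n,o in((cr,"scene",(x0,y0)),(ct,"top",(340,195))):
        q=(proj(cam(n),X)-o+.5)*f; cv2.circle(im,tuple(int(v) for v in q),3,col,-1)
cv2.imwrite("pics/m4.png",np.clip(np.hstack([cr,ct])*1.5,0,255))
```

```text
[ WARN:0@1.783] global loadsave.cpp:1063 imwrite_ Unsupported depth image for selected encoder is fallbacked to CV_8U.
```

View pics/m4.png

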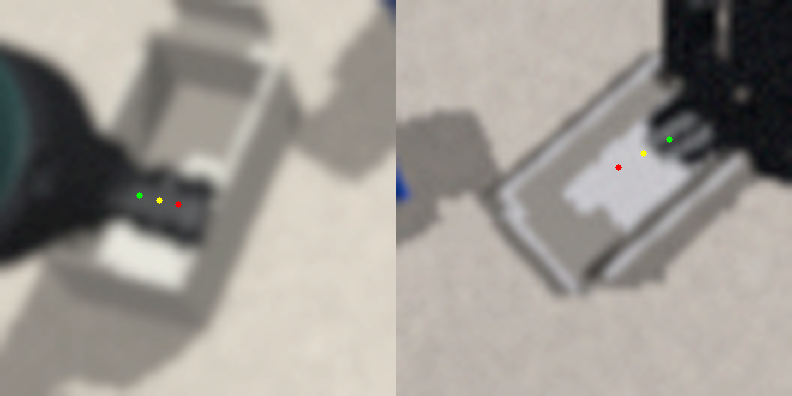

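The marks disagree in an informative way. In top the tips sit near the δ=40 mark, at crop (658-396,138). In scene they reach beyond the TCP mark, at (212,205). I'll triangulate the tip.

Run:
```python
from h import *
np.set_printoptions(precision=1,suppress=True)
s=env.sense(); R=Ro.from_rotvec(s["ee_rot"]).as_matrix()
P=[]; 
for n in("scene","top"): K,r,t=cam(n); P.append(K@np.c_[r,t])
def tri(a,b):
    X=cv2.triangulatePoints(P[0],P[1],np.array(a,float),np.array(b,float)).ravel(); return X[:3]/X[3]
sc=lambda u:(u[0]/6+95-.5,u[1]/6+215-.5); tp=lambda u:((u[0]-396)/6+340-.5,u[1]/6+195-.5)
for a,b in(((212,205),(658,138)),((207,208),(665,143)),((205,205),(655,140))):
    X=tri(sc(a),tp(b)); print(X,"in tool",R.T@(X-s["eef_pos"]),proj(cam("scene"),X)-sc(a))
# caddy check: front corners (top: right end hidden) back corners: scene vs top
for a,b in(((285,62),(575,288)),((150,40),(502,195))): X=tri(sc(a),tp(b)); print("caddy back corner",X,proj(cam("scene"),X)-sc(a))
print("tcp",s["eef_pos"])
```

```text
[ 510.5 -306.6   38.9] in tool [  1.1  13.6 -28.4] [-4.4 -0. ]
[ 509.  -309.3   37. ] in tool [ -0.6  10.8 -27. ] [-4.7 -0. ]
[ 508.8 -307.5   37. ] in tool [  0.8  11.8 -26.5] [-3.7 -0. ]
caddy back corner [ 455.9 -261.3   22.5] [-8.6 -0.2]
caddy back corner [ 471.1 -268.1   74.3] [ 9.3 -0.8]
tcp [ 494.2 -308.1   12. ]
```

The caddy hasn't moved, but the real fingertips end about 30–40 mm short of the reported TCP, so the fingers closed just above the walls. I'll back off along the tool axis, open, go deeper and close again.

Call:
jog_arm(translation=[[0.06, -0.08, 0.28], [0.06, -0.08, 0.28], [0, 0, 0], [0, 0, 0], [0, 0, 0], [0, 0, 0], [0, 0, 0]], turn=[[0, 0, 0], [0, 0, 0], [0, 0, 0], [0, 0, 0], [0, 0, 0], [0, 0, 0], [0, 0, 0]], hand=[-1, -1, 1, 1, 1, 1, 1])

```text
time_s: 6.2
eef_pos: [505.9, -323.8, 67.5]
ee_rot: [-1.241, -2.524, -0.213]
ft_force: [-0.2, 0.7, -0.4]
width: 85.3
grasp_force: 0.0
```

Call:
jog_arm(translation=[[-0.06, 0.08, -0.27], [-0.06, 0.08, -0.27], [-0.04, 0.05, -0.17], [-0.03, 0.04, -0.14], [0, 0, 0]], turn=[[0, 0, 0], [0, 0, 0], [0, 0, 0], [0, 0, 0], [0, 0, 0]], hand=[1, 1, 1, 1, 1])

```text
time_s: 6.82
eef_pos: [486.4, -298.4, -17.8]
ee_rot: [-1.24, -2.523, -0.213]
ft_force: [0.3, -1.4, 0.2]
width: 85.4
grasp_force: 0.0
```

Call:
jog_arm(translation=[[0, 0, 0], [0, 0, 0], [0, 0, 0], [0, 0, 0], [0, 0, 0]], turn=[[0, 0, 0], [0, 0, 0], [0, 0, 0], [0, 0, 0], [0, 0, 0]], hand=[-1, -1, -1, -1, -1])

```text
time_s: 7.45
eef_pos: [488.6, -300.4, -15.8]
ee_rot: [-1.243, -2.528, -0.212]
ft_force: [2.2, -1.3, 5.3]
width: 55.5
grasp_force: 43.6
```

Run:
```python
from h import *
s=env.sense(); im=env.capture("wrist"); np.save("w5.npy",np.r_[s["eef_pos"],s["ee_rot"]]); cv2.imwrite("pics/w5.png",im[:,:,::-1]); print(s)
```

```text
{'time_s': 7.45, 'joints': array([-0.70193254,  0.6146658 , -0.04655144,  1.25386653,  0.06614917,
        0.20035947]), 'dq': array([-0.00041744, -0.00121925,  0.00191571,  0.00022774, -0.00021814,
        0.00048512]), 'effort': array([ 1.75167024e-01, -5.03918231e+01,  1.93762493e+01,  2.42271289e+00,
        1.24037191e-01, -3.10248768e-03]), 'eef_pos': array([ 488.61589448, -300.35337686,  -15.82369997]), 'ee_rot': array([-1.24267696, -2.52786296, -0.21181636]), 'ft_force': array([ 2.21454263, -1.32759401,  5.34432369]), 'ft_torque': array([-0.33092971, -0.25904532, -0.00641081]), 'grasp_force': 43.56941521167755, 'width': 55.504566405467784}
```

Call:
jog_arm(translation=[[0, 0, 0.2], [0, 0, 0.4], [0, 0, 0.5], [0, 0.1, 0.5], [0, 0, 0], [0, 0, 0]], turn=[[0, 0, 0], [0, 0, 0], [0, 0, 0], [0, 0, 0], [0, 0, 0], [0, 0, 0]], hand=[-1, -1, -1, -1, -1, -1])

```text
time_s: 8.25
eef_pos: [486.8, -288.9, 142.9]
ee_rot: [-1.241, -2.525, -0.212]
ft_force: [-0.1, 0.6, -1.8]
width: 55.7
grasp_force: 42.9
```

Run:
```python
from h import *
np.set_printoptions(precision=1,suppress=True)
s=env.sense(); im=env.capture("wrist"); np.save("w6.npy",np.r_[s["eef_pos"],s["ee_rot"]]); cv2.imwrite("pics/w6.png",im[:,:,::-1]); print(s["eef_pos"],s["width"],s["grasp_force"],s["ft_force"])
v=np.load("w5.npy"); T=np.eye(4);T[:3,:3]=Ro.from_rotvec(v[3:]).as_matrix();T[:3,3]=v[:3]
C=np.eye(4);C[:3,:3]=Ro.from_euler("z",127.85,degrees=True).as_matrix();C[:3,3]=[492.9,-304.5,0]
Tc=np.linalg.inv(T)@C; np.save("Tc.npy",Tc); print(Tc)
N=np.eye(4);N[:3,:3]=Ro.from_rotvec(s["ee_rot"]).as_matrix();N[:3,3]=s["eef_pos"]; c=cam("wrist",s); Q=N@Tc
vis=im[:,:,::-1].copy()
for X in((50,28,45),(50,-28,45),(59.5,20,74),(59.5,-20,74),(61,20,42)):
    q=proj(c,(Q@[*X,1])[:3]); print(X,q); cv2.circle(vis,tuple(int(round(t)) for t in q),2,(0,0,255),-1)
cv2.imwrite("pics/w6m.png",vis)
```

```text
[ 486.8 -288.9  142.9] 55.71842285177971 42.89014399051666 [-0.1  0.6 -1.8]
[[  0.9  -0.    0.3  -0.1]
 [ -0.   -1.   -0.    0.8]
 [  0.3   0.   -0.9 -16.9]
 [  0.    0.    0.    1. ]]
(50, 28, 45) [188.2 112.9]
(50, -28, 45) [329.6 112.3]
(59.5, 20, 74) [194.3  55.3]
(59.5, -20, 74) [322.4  54.7]
(61, 20, 42) [209.7  88.5]
```

View pics/w6m.png

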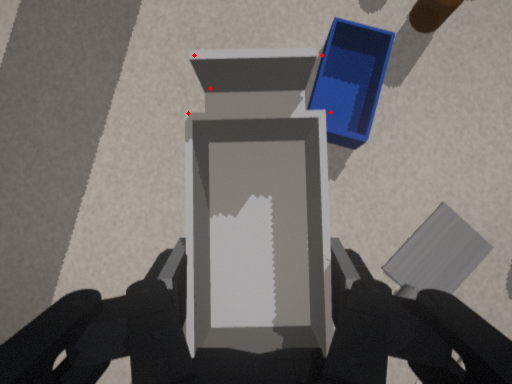

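The predicted marks fall on the held caddy's rim at (188,113) and (329,112) and on its lip top, so the caddy-in-tool pose is good. Now I'll plan the hanging poses.

```bash
cat > plan.py <<'E'
from h import *
np.set_printoptions(precision=3,suppress=True)
Tc=np.load("Tc.npy")
YAW=120.4; EX=np.array([np.cos(np.radians(YAW)),np.sin(np.radians(YAW)),0]); EY=np.array([-EX[1],EX[0],0]); O=np.array([544.2,275.2,0])
O=O+(-36.5-O@EX)*EX
def target(X,Z,th,y=-35):
    R=Ro.from_euler("z",YAW,degrees=True)*Ro.from_euler("y",th,degrees=True)
    root=O+EX*X+EY*y+[0,0,140+Z]; C=np.eye(4); C[:3,:3]=R.as_matrix(); C[:3,3]=root-C[:3,:3]@[50,0,42]
    T=C@np.linalg.inv(Tc); return T[:3,3],Ro.from_matrix(T[:3,:3])
def steps(seq,y=-35):
    s=env.sense(); p,R=np.array(s["eef_pos"]),Ro.from_rotvec(s["ee_rot"])
    for q in seq:
        t,S=target(*q,y=y); print(q,"eef",t.round(1),"d/100",(t-p)/100,"turn/2",(S*R.inv()).as_rotvec()/2); p,R=t,S
def where():
    s=env.sense(); T=np.eye(4);T[:3,:3]=Ro.from_rotvec(s["ee_rot"]).as_matrix();T[:3,3]=s["eef_pos"]; C=T@Tc
    r=(C@[50,0,42,1])[:3]-O; M=Ro.from_euler("z",-YAW,degrees=True)*Ro.from_matrix(C[:3,:3])
    print("root X,y,Z",r@EX,r@EY,r[2]-140,"rpy",M.as_euler("ZYX",degrees=True),"f",s["ft_force"],"t",s["time_s"],"w",s["width"])
E
python3 - <<'E'
from plan import *
print(O); where(); steps([(-60,1,35),(-30,1,35),(-15,1,35),(-12,7,35),(-7,10,35),(-2,10,35),(-2,9,28),(-2,7.5,21),(-2,6,14),(-2,4.5,7),(-2,3,0),(-2,0,0)])
E
```

```text
[543.431 276.511   0.   ]
root X,y,Z -414.8655409585921 340.0057463961374 60.038661795424645 rpy [ 7.46  -0.322  0.085] f [ 0.469  0.122 -2.113] t 8.3 w 55.80662567544558
(-60, 1, 35) eef [638.3 182.3 118.9] d/100 [ 1.521  4.708 -0.23 ] turn/2 [-0.255 -0.174 -0.063]
(-30, 1, 35) eef [623.1 208.2 118.9] d/100 [-0.152  0.259  0.   ] turn/2 [0. 0. 0.]
(-15, 1, 35) eef [615.5 221.1 118.9] d/100 [-0.076  0.129  0.   ] turn/2 [0. 0. 0.]
(-12, 7, 35) eef [614.  223.7 124.9] d/100 [-0.015  0.026  0.06 ] turn/2 [0. 0. 0.]
(-7, 10, 35) eef [611.5 228.  127.9] d/100 [-0.025  0.043  0.03 ] turn/2 [0. 0. 0.]
(-2, 10, 35) eef [609.  232.3 127.9] d/100 [-0.025  0.043  0.   ] turn/2 [0. 0. 0.]
(-2, 9, 28) eef [607.3 235.1 118.6] d/100 [-0.016  0.028 -0.093] turn/2 [ 0.053  0.031 -0.   ]
(-2, 7.5, 21) eef [605.2 238.7 109.3] d/100 [-0.021  0.036 -0.093] turn/2 [ 0.053  0.031 -0.   ]
(-2, 6, 14) eef [602.6 243.1 100.6] d/100 [-0.026  0.044 -0.088] turn/2 [0.053 0.031 0.   ]
(-2, 4.5, 7) eef [599.6 248.2  92.5] d/100 [-0.03   0.051 -0.081] turn/2 [ 0.053  0.031 -0.   ]
(-2, 3, 0) eef [596.2 254.   85.2] d/100 [-0.034  0.058 -0.073] turn/2 [ 0.053  0.031 -0.   ]
(-2, 0, 0) eef [596.2 254.   82.2] d/100 [ 0.    0.   -0.03] turn/2 [0. 0. 0.]
```

Call:
jog_arm(translation=[[0.127, 0.392, 0.4], [0.127, 0.392, 0.4], [0.127, 0.392, 0.2], [0.127, 0.392, 0], [0.127, 0.392, 0], [0.127, 0.392, 0], [0.127, 0.392, 0], [0.127, 0.392, 0]], turn=[[-0.0213, -0.0145, -0.0052], [-0.0213, -0.0145, -0.0052], [-0.0213, -0.0145, -0.0052], [-0.0213, -0.0145, -0.0052], [-0.0213, -0.0145, -0.0052], [-0.0213, -0.0145, -0.0052], [-0.0213, -0.0145, -0.0052], [-0.0213, -0.0145, -0.0052]], hand=[-1, -1, -1, -1, -1, -1, -1, -1])

```text
time_s: 9.3
eef_pos: [587.4, 25.6, 240.5]
ee_rot: [1.488, 2.718, -0.067]
ft_force: [0.1, -0.7, -0.9]
width: 55.4
grasp_force: 42.9
```

Call:
jog_arm(translation=[[0.127, 0.392, 0], [0.127, 0.392, -0.2], [0.127, 0.392, -0.3], [0.127, 0.392, -0.3], [0, 0, -0.3], [0, 0, 0], [0, 0, 0]], turn=[[-0.0213, -0.0145, -0.0052], [-0.0213, -0.0145, -0.0052], [-0.0213, -0.0145, -0.0052], [-0.0213, -0.0145, -0.0052], [0, 0, 0], [0, 0, 0], [0, 0, 0]], hand=[-1, -1, -1, -1, -1, -1, -1])

```text
time_s: 10.18
eef_pos: [639.3, 180.5, 132.7]
ee_rot: [1.451, 2.52, -0.199]
ft_force: [-0.6, 1.2, 0.2]
width: 55.8
grasp_force: 42.9
```

Run:
```python
from plan import *
where(); steps([(-35,1,35),(-15,1,35)])
s=env.sense(); print(s["joints"])
a=env.capture("scene")[:,:,::-1]; t=env.capture("top")[:,:,::-1]
cv2.imwrite("pics/c7.png",np.clip(np.hstack([cv2.resize(a[60:180,240:410],(400,300)),cv2.resize(t[120:270,60:260],(400,300))])*1.4,0,255).astype(np.uint8))
```

```text
root X,y,Z -61.983756742163315 -34.99025156431576 14.544722116038173 rpy [ 0.061 35.21   0.083] f [-0.613  1.165  0.212] t 10.175 w 55.81193158936199
(-35, 1, 35) eef [625.7 203.8 118.9] d/100 [-0.137  0.234 -0.138] turn/2 [ 0.002  0.    -0.   ]
(-15, 1, 35) eef [615.5 221.1 118.9] d/100 [-0.101  0.173  0.   ] turn/2 [0. 0. 0.]
[ 0.304  0.355 -0.079  1.083 -0.259  1.342]
```

View pics/c7.png

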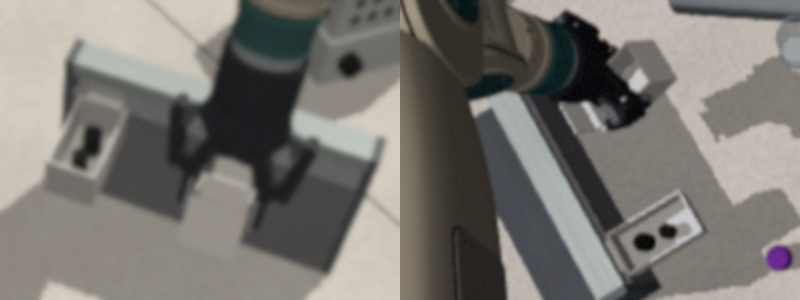

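Call:
jog_arm(translation=[[0, 0, -0.14], [-0.137, 0.234, 0], [-0.05, 0.085, 0], [-0.05, 0.085, 0], [0, 0, 0], [0, 0, 0]], turn=[[0, 0, 0], [0, 0, 0], [0, 0, 0], [0, 0, 0], [0, 0, 0], [0, 0, 0]], hand=[-1, -1, -1, -1, -1, -1])

```text
time_s: 11.02
eef_pos: [616.7, 221.0, 119.7]
ee_rot: [1.45, 2.518, -0.197]
ft_force: [0.6, -4.0, 1.1]
width: 55.4
grasp_force: 43.2
```

Run:
```python
from plan import *
where(); steps([(-12,7,35),(-7,10,35),(-2,10,35)])
```

```text
root X,y,Z -15.531359950847872 -35.87401379760388 1.4362892427701581 rpy [-0.024 35.293 -0.079] f [ 0.584 -3.991  1.116] t 11.025 w 55.37991876386668
(-12, 7, 35) eef [614.  223.7 124.9] d/100 [-0.026  0.027  0.052] turn/2 [ 0.002  0.002 -0.   ]
(-7, 10, 35) eef [611.5 228.  127.9] d/100 [-0.025  0.043  0.03 ] turn/2 [0. 0. 0.]
(-2, 10, 35) eef [609.  232.3 127.9] d/100 [-0.025  0.043  0.   ] turn/2 [0. 0. 0.]
```

Call:
jog_arm(translation=[[0, 0, 0.05], [-0.025, 0.03, 0.03], [0, 0, 0]], turn=[[0, 0, 0], [0, 0, 0], [0, 0, 0]], hand=[-1, -1, -1])

```text
time_s: 11.4
eef_pos: [613.3, 225.3, 127.2]
ee_rot: [1.45, 2.521, -0.196]
ft_force: [-0.1, 0.8, -1.0]
width: 55.6
grasp_force: 43.0
```

Run:
```python
from plan import *
where(); steps([(-7,11,35),(-2,11,35)])
```

```text
root X,y,Z -10.151929957946415 -35.05311334441279 9.087020036160112 rpy [ 0.065 35.173 -0.049] f [-0.081  0.76  -1.039] t 11.4 w 55.61936542382012
(-7, 11, 35) eef [611.5 228.  128.9] d/100 [-0.018  0.027  0.017] turn/2 [ 0.001  0.001 -0.001]
(-2, 11, 35) eef [609.  232.3 128.9] d/100 [-0.025  0.043  0.   ] turn/2 [0. 0. 0.]
```

Call:
jog_arm(translation=[[-0.018, 0.027, 0.02], [-0.02, 0.034, 0], [0, 0, 0], [0, 0, 0]], turn=[[0, 0, 0], [0, 0, 0], [0, 0, 0], [0, 0, 0]], hand=[-1, -1, -1, -1])

```text
time_s: 11.9
eef_pos: [609.5, 230.8, 128.9]
ee_rot: [1.45, 2.52, -0.197]
ft_force: [-0.4, 0.3, -1.7]
width: 55.4
grasp_force: 43.0
```

Run:
```python
from plan import *
where(); steps([(-2,9,28),(-2,8,21),(-2,7,14)])
```

```text
root X,y,Z -3.499803330751961 -34.649093466663075 10.716248053059417 rpy [ 0.068 35.22  -0.005] f [-0.416  0.347 -1.733] t 11.9 w 55.42918652499593
(-2, 9, 28) eef [607.3 235.1 118.6] d/100 [-0.022  0.043 -0.103] turn/2 [ 0.054  0.032 -0.001]
(-2, 8, 21) eef [605.2 238.7 109.8] d/100 [-0.021  0.036 -0.088] turn/2 [ 0.053  0.031 -0.   ]
(-2, 7, 14) eef [602.6 243.1 101.6] d/100 [-0.026  0.044 -0.083] turn/2 [0.053 0.031 0.   ]
```

Call:
jog_arm(translation=[[-0.011, 0.022, -0.051], [-0.011, 0.021, -0.051], [-0.01, 0.018, -0.044], [-0.01, 0.018, -0.044], [0, 0, 0], [0, 0, 0]], turn=[[0.027, 0.016, 0], [0.027, 0.016, 0], [0.0265, 0.0155, 0], [0.0265, 0.0155, 0], [0, 0, 0], [0, 0, 0]], hand=[-1, -1, -1, -1, -1, -1])

```text
time_s: 12.65
eef_pos: [605.4, 238.6, 110.0]
ee_rot: [1.56, 2.713, -0.02]
ft_force: [-0.8, 0.3, -1.3]
width: 55.5
grasp_force: 43.0
```

Run:
```python
from plan import *
where(); steps([(-2,7,14),(-2,5,7),(-2,3,0)])
```

```text
root X,y,Z -2.138410128285498 -35.02675910974104 8.16662969076748 rpy [ 0.062 21.035  0.003] f [-0.776  0.281 -1.317] t 12.65 w 55.523510745330334
(-2, 7, 14) eef [602.6 243.1 101.6] d/100 [-0.027  0.045 -0.085] turn/2 [ 0.053  0.031 -0.001]
(-2, 5, 7) eef [599.6 248.2  93. ] d/100 [-0.03   0.051 -0.086] turn/2 [ 0.053  0.031 -0.   ]
(-2, 3, 0) eef [596.2 254.   85.2] d/100 [-0.034  0.058 -0.078] turn/2 [ 0.053  0.031 -0.   ]
```

Call:
jog_arm(translation=[[-0.0135, 0.0225, -0.043], [-0.0135, 0.0225, -0.042], [-0.015, 0.0255, -0.043], [-0.015, 0.0255, -0.043], [0, 0, 0], [0, 0, 0]], turn=[[0.0265, 0.0155, 0], [0.0265, 0.0155, 0], [0.0265, 0.0155, 0], [0.0265, 0.0155, 0], [0, 0, 0], [0, 0, 0]], hand=[-1, -1, -1, -1, -1, -1])

```text
time_s: 13.4
eef_pos: [599.9, 247.7, 92.8]
ee_rot: [-1.463, -2.548, -0.159]
ft_force: [1.9, -3.7, -3.0]
width: 55.3
grasp_force: 42.8
```

Run:
```python
from plan import *
where(); steps([(-2,3,0),(-2,0,0)])
```

```text
root X,y,Z -2.4789425761369017 -34.9101526055179 4.7285117710115685 rpy [ 0.078  7.106 -0.012] f [ 1.938 -3.718 -2.966] t 13.4 w 55.313714929749366
(-2, 3, 0) eef [596.2 254.   85.2] d/100 [-0.037  0.063 -0.076] turn/2 [ 0.053  0.032 -0.001]
(-2, 0, 0) eef [596.2 254.   82.2] d/100 [ 0.    0.   -0.03] turn/2 [0. 0. 0.]
```

Call:
jog_arm(translation=[[0.005, -0.009, 0], [-0.011, 0.019, -0.025], [-0.011, 0.02, -0.025], [-0.012, 0.02, -0.026], [0, 0, 0], [0, 0, 0]], turn=[[0, 0, 0], [0.018, 0.0105, 0], [0.018, 0.0105, 0], [0.017, 0.0105, 0], [0, 0, 0], [0, 0, 0]], hand=[-1, -1, -1, -1, -1, -1])

```text
time_s: 14.15
eef_pos: [596.6, 252.9, 84.7]
ee_rot: [-1.406, -2.447, -0.241]
ft_force: [0.2, -2.5, -2.0]
width: 55.7
grasp_force: 42.9
```

Run:
```python
from plan import *
where()
```

```text
root X,y,Z -3.280550363096518 -34.766023993452194 2.6178926822507265 rpy [ 0.042 -0.133  0.061] f [ 0.153 -2.523 -2.032] t 14.15 w 55.66771642296291
```

Call:
jog_arm(translation=[[0, 0, -0.013], [0, 0, -0.013], [0, 0, 0]], turn=[[0, 0, 0], [0, 0, 0], [0, 0, 0]], hand=[-1, -1, -1])

```text
time_s: 14.52
eef_pos: [597.2, 253.2, 83.1]
ee_rot: [-1.406, -2.448, -0.244]
ft_force: [0.6, -3.2, 1.2]
width: 55.5
grasp_force: 43.3
```

Run:
```python
from plan import *
where()
```

```text
root X,y,Z -3.3188087183958856 -35.37208442085061 1.0380978854324212 rpy [ 0.05  -0.113 -0.056] f [ 0.607 -3.21   1.228] t 14.525 w 55.4950892605819
```

Call:
jog_arm(translation=[[0.004, -0.006, -0.012], [0, 0, 0], [0, 0, 0]], turn=[[0, 0, 0], [0, 0, 0], [0, 0, 0]], hand=[-1, -1, -1])

```text
time_s: 14.9
eef_pos: [597.3, 253.2, 81.9]
ee_rot: [-1.406, -2.447, -0.244]
ft_force: [0.7, -0.5, 1.5]
width: 55.5
grasp_force: 43.1
```

Run:
```python
from plan import *
where()
```

```text
root X,y,Z -3.4954569018503623 -35.44120724922831 -0.173303626984449 rpy [ 0.053 -0.195 -0.052] f [ 0.745 -0.47   1.464] t 14.9 w 55.540776969011844
```

Call:
jog_arm(translation=[[0, 0, 0], [0, 0, 0], [0, 0, 0], [0, 0, 0], [0, 0, 0]], turn=[[0, 0, 0], [0, 0, 0], [0, 0, 0], [0, 0, 0], [0, 0, 0]], hand=[0.4, 0.5, 0.6, 0.7, 0.8])

```text
time_s: 15.52
eef_pos: [597.2, 252.6, 81.5]
ee_rot: [-1.406, -2.447, -0.243]
ft_force: [0.0, -0.7, -0.4]
width: 76.7
grasp_force: 0.0
```

Call:
jog_arm(translation=[[0.035, -0.06, 0.188], [0.035, -0.06, 0.188], [0.07, -0.12, 0.376], [0.07, -0.12, 0.376], [0.07, -0.12, 0.376], [0, 0, 0], [0, 0, 0]], turn=[[0, 0, 0], [0, 0, 0], [0, 0, 0], [0, 0, 0], [0, 0, 0], [0, 0, 0], [0, 0, 0]], hand=[0.8, 0.8, 0.8, 0.8, 0.8, 0.8, 0.8])

```text
time_s: 16.4
eef_pos: [625.0, 204.6, 231.3]
ee_rot: [-1.406, -2.447, -0.242]
ft_force: [-0.0, 0.0, -0.5]
width: 77.1
grasp_force: 0.0
```

Run:
```python
from plan import *
s=env.sense(); im=env.capture("wrist")[:,:,::-1].copy(); print(s["eef_pos"],s["ft_force"],s["joints"])
sc=env.capture("scene")[:,:,::-1].copy(); tp=env.capture("top")[:,:,::-1].copy()
cv2.imwrite("pics/w8.png",im);cv2.imwrite("pics/s8.png",sc);cv2.imwrite("pics/t8.png",tp); np.save("w8.npy",np.r_[s["eef_pos"],s["ee_rot"]])
for n,I,c in(("w",im,cam("wrist",s)),("s",sc,cam("scene")),("t",tp,cam("top"))):
    print(n)
    for p in((-100,-28),(-100,28),(0,28),(0,-28)):
        X=O+EX*(p[0]-2)+EY*(p[1]-35)+[0,0,143]; q=proj(c,X); print(p,q); cv2.circle(I,tuple(int(round(t)) for t in q),1,(0,0,255),-1)
f=np.zeros((600,800,3),np.uint8); f[:384,:512]=im
q=cv2.resize(sc[70:170,250:410],(288*1,180)); f[:180,512:]=q
q=cv2.resize(tp[140:240,90:250],(288,180)); f[190:370,512:]=q
cv2.imwrite("pics/m8.png",f[:400])
```

```text
[624.954 204.587 231.34 ] [-0.048  0.025 -0.523] [0.063 0.422 0.208 1.526 0.311 1.08 ]
w
(-100, -28) [293.71  217.464]
(-100, 28) [226.105 217.559]
(0, 28) [226.721  99.48 ]
(0, -28) [292.682  99.254]
s
(-100, -28) [343.674 152.687]
(-100, 28) [321.072 145.223]
(0, 28) [333.235 116.631]
(0, -28) [354.87  123.424]
t
(-100, -28) [166.766 157.75 ]
(-100, 28) [178.001 177.017]
(0, 28) [141.701 198.681]
(0, -28) [130.783 179.078]
```

View pics/m8.png

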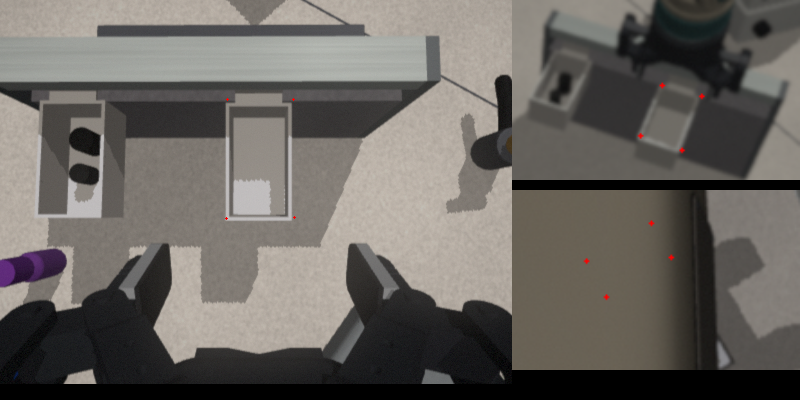

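The caddy hangs level: its rim matches the home marks at (226,217) and (293,217) and sits in line with the fixed caddy's rim. Next is the bottle.

```bash
cat >> plan.py <<'E'
def down(p):
    s=env.sense(); R=Ro.from_rotvec(s["ee_rot"]); a=np.radians(YAW)
    S=Ro.from_matrix(np.c_[EX,-EY,[0,0,-1]]); print("d/100",(np.array(p)-s["eef_pos"])/100,"turn/2",(S*R.inv()).as_rotvec()/2,"eef",s["eef_pos"],"f",s["ft_force"],"w",s["width"],s["grasp_force"],"t",s["time_s"])
E
python3 - <<'E'
from plan import *
down((492,-22,180))
E
```

```text
d/100 [-1.32  -2.269 -0.501] turn/2 [-0.151 -0.093  0.001] eef [623.954 204.884 230.141] f [ 0.389  0.132 -0.687] w 76.79215212739875 0.0 t 16.55
```

Call:
jog_arm(translation=[[-0.1, -0.2, 0.1], [-0.18, -0.3, 0], [-0.18, -0.3, 0], [-0.18, -0.3, 0], [-0.18, -0.3, -0.1], [-0.18, -0.3, -0.15], [-0.16, -0.3, -0.15], [-0.16, -0.27, -0.2]], turn=[[-0.019, -0.0116, 0], [-0.019, -0.0116, 0], [-0.019, -0.0116, 0], [-0.019, -0.0116, 0], [-0.019, -0.0116, 0], [-0.019, -0.0116, 0], [-0.019, -0.0116, 0], [-0.018, -0.0116, 0]], hand=[0.8, 0.6, 0.4, 0.4, 0.4, 0.4, 0.4, 0.4])

```text
time_s: 17.55
eef_pos: [492.1, -22.9, 180.7]
ee_rot: [1.563, 2.722, -0.0]
ft_force: [0.3, 0.5, -0.1]
width: 59.6
grasp_force: 0.0
```

Call:
jog_arm(translation=[[0, 0, 0], [0, 0, 0]], turn=[[0, 0, 0], [0, 0, 0]], hand=[0.4, 0.4])

```text
time_s: 17.8
eef_pos: [493.6, -21.9, 181.9]
ee_rot: [1.563, 2.723, 0.003]
ft_force: [0.2, -0.6, -0.1]
width: 60.2
grasp_force: 0.0
```

Run:
```python
from plan import *
s=env.sense(); im=env.capture("wrist")[:,:,::-1]; cv2.imwrite("pics/w9.png",im); c=cam("wrist",s)
print("pred cap",proj(c,(492,-22,86)),"foot",proj(c,(492,-22,0)),"purple",proj(c,(429,26,86)))
h=cv2.cvtColor(im,cv2.COLOR_BGR2HSV)
def blobs(m,n):
    k,l,st,ce=cv2.connectedComponentsWithStats(m.astype(np.uint8)); print(n,[(st[i].tolist(),ce[i].round(1).tolist()) for i in range(1,k) if st[i,4]>60])
q=proj(c,(492,-22,86)).astype(int); r0=max(q[1]-70,0); 
black=(h[...,2]<55); black[330:]=0
amber=(h[...,0]<18)&(h[...,1]>120)&(h[...,2]>40)
blobs(black,"black"); blobs(amber,"amber"); blobs((h[...,0]>125)&(h[...,0]<160)&(h[...,1]>100),"purple")
down((492,-22,180))
```

```text
pred cap [255.885 178.651] foot [256.21  159.179] purple [216.826  87.271]
black [([244, 159, 31, 36, 907], [259.1, 176.8]), ([483, 211, 29, 43, 615], [501.0, 233.9]), ([16, 239, 177, 91, 6905], [123.9, 302.5]), ([326, 240, 177, 90, 6849], [394.2, 303.0])]
amber [([243, 148, 33, 25, 245], [259.6, 157.9]), ([390, 357, 26, 24, 428], [400.5, 368.3])]
purple [([204, 68, 41, 37, 1193], [224.2, 85.8])]
d/100 [-0.023 -0.001 -0.024] turn/2 [-0.     0.002  0.001] eef [494.308 -21.903 182.397] f [-0.956 -0.118 -0.959] w 59.641230454135986 0.0 t 17.85
```

Call:
jog_arm(translation=[[0.003, 0.014, -0.3], [0, 0, -0.3], [0, 0, -0.3], [0, 0, -0.3], [0, 0, -0.2], [0, 0, -0.16], [0, 0, 0], [0, 0, 0]], turn=[[0, 0, 0], [0, 0, 0], [0, 0, 0], [0, 0, 0], [0, 0, 0], [0, 0, 0], [0, 0, 0], [0, 0, 0]], hand=[0.4, 0.4, 0.4, 0.4, 0.4, 0.4, 0.4, 0.4])

```text
time_s: 18.85
eef_pos: [494.7, -21.0, 26.7]
ee_rot: [1.562, 2.721, 0.002]
ft_force: [0.3, -0.4, -0.1]
width: 59.8
grasp_force: 0.0
```

Run:
```python
from plan import *
s=env.sense(); im=env.capture("wrist")[:,:,::-1]; cv2.imwrite("pics/w10.png",im); c=cam("wrist",s)
print("pred cap",proj(c,(494.6,-20.5,86)),"foot",proj(c,(494.6,-20.5,0)))
h=cv2.cvtColor(im,cv2.COLOR_BGR2HSV); amber=(h[...,0]<18)&(h[...,1]>120)&(h[...,2]>40)
for n,m in(("amber",amber),("black",h[...,2]<55)):
    k,l,st,ce=cv2.connectedComponentsWithStats(m.astype(np.uint8)); print(n,[(st[i].tolist(),ce[i].round(1).tolist()) for i in range(1,k) if st[i,4]>60])
for r in(150,170,190,200,210,220,230,240,250): print(r,"".join("#" if v<55 else "." for v in h[r,130:390:4,2]))
down((494,-21,24))
```

```text
pred cap [258.358 275.215] foot [257.865 205.36 ]
amber [([227, 187, 62, 57, 1323], [260.2, 214.7])]
black [([188, 75, 29, 41, 227], [208.1, 96.2]), ([224, 221, 68, 85, 4551], [257.6, 264.4]), ([0, 240, 512, 144, 36260], [253.9, 338.1])]
150 .................................................................
170 .................................................................
190 .................................................................
200 .................................................................
210 .................................................................
220 .................................................................
230 ...........................###########...........................
240 ..............#...........#############...........#..............
250 .............###.........###############..........##.............
d/100 [-0.008  0.001 -0.029] turn/2 [0.    0.002 0.001] eef [494.817 -21.053  26.922] f [ 0.158 -0.668 -0.803] w 59.71824119978115 0.0 t 18.9
```

Call:
jog_arm(translation=[[0, 0, 0], [0, 0, 0], [0, 0, 0], [0, 0, 0], [0, 0, 0]], turn=[[0, 0, 0], [0, 0, 0], [0, 0, 0], [0, 0, 0], [0, 0, 0]], hand=[-1, -1, -1, -1, -1], newtons=35)

```text
time_s: 19.52
eef_pos: [494.3, -21.1, 26.7]
ee_rot: [1.563, 2.721, 0.002]
ft_force: [-0.2, 0.7, 6.7]
width: 26.9
grasp_force: 34.6
```

Call:
jog_arm(translation=[[0, 0, 0.2], [0, 0, 0.5], [0, 0, 0.5], [0.02, 0.06, 0.5], [0.12, 0.3, 0.3], [0.13, 0.34, 0], [0.13, 0.34, 0], [0.13, 0.34, 0]], turn=[[0, 0, 0], [0, 0, 0], [0, 0, 0], [0, 0, 0], [0, 0, 0], [0, 0, 0], [0, 0, 0], [0, 0, 0]], hand=[-1, -1, -1, -1, -1, -1, -1, -1])

```text
time_s: 20.52
eef_pos: [546.4, 118.0, 225.3]
ee_rot: [1.564, 2.723, 0.0]
ft_force: [0.1, 0.2, -0.1]
width: 26.5
grasp_force: 34.8
```

Call:
jog_arm(translation=[[0.13, 0.34, 0], [0.13, 0.34, 0], [0.13, 0.34, 0], [0.1, 0.24, 0], [0.05, 0.1, 0], [0, 0, 0], [0, 0, 0]], turn=[[0, 0, 0], [0, 0, 0], [0, 0, 0], [0, 0, 0], [0, 0, 0], [0, 0, 0], [0, 0, 0]], hand=[-1, -1, -1, -1, -1, -1, -1])

```text
time_s: 21.4
eef_pos: [600.1, 252.1, 225.7]
ee_rot: [1.565, 2.722, -0.0]
ft_force: [-0.6, -0.6, -0.4]
width: 26.9
grasp_force: 34.8
```

Run:
```python
from plan import *
down((600.1,249.5,215)); s=env.sense(); im=env.capture("wrist")[:,:,::-1]; cv2.imwrite("pics/w11.png",im); c=cam("wrist",s)
for X,y in((-2,-7.2),(-2,-63.2),(-102,-7.2),(-102,-63.2)): print(X,y,proj(c,O+EX*X+EY*y+[0,0,143]))
g=cv2.cvtColor(im,cv2.COLOR_BGR2GRAY)
for r in(120,135,150): print(r,g[r,170:350:3].tolist())
h=cv2.cvtColor(im,cv2.COLOR_BGR2HSV); amber=(h[...,0]<18)&(h[...,1]>120)&(h[...,2]>40)
k,l,st,ce=cv2.connectedComponentsWithStats(amber.astype(np.uint8)); print([(st[i].tolist(),ce[i].round(1).tolist()) for i in range(1,k) if st[i,4]>60])
```

```text
d/100 [ 0.    -0.026 -0.107] turn/2 [0.001 0.001 0.002] eef [600.062 252.057 225.741] f [-0.627 -0.553 -0.405] w 26.919828764697574 34.76938247680664 t 21.4
-2 -7.2 [219.079 122.987]
-2 -63.2 [292.62  122.753]
-102 -7.2 [223.318 243.305]
-102 -63.2 [289.606 243.075]
120 [164, 164, 165, 167, 164, 164, 164, 165, 164, 162, 162, 162, 163, 162, 162, 160, 160, 163, 162, 163, 161, 160, 160, 161, 161, 161, 162, 163, 160, 160, 163, 160, 161, 163, 160, 163, 163, 162, 162, 164, 163, 164, 164, 165, 166, 166, 164, 165, 165, 166, 166, 167, 168, 168, 168, 168, 168, 169, 168, 168]
135 [122, 124, 124, 126, 122, 120, 121, 127, 122, 129, 125, 127, 124, 128, 122, 127, 135, 133, 80, 121, 139, 139, 137, 139, 137, 137, 139, 138, 139, 138, 140, 138, 138, 137, 139, 137, 139, 140, 88, 136, 136, 127, 126, 124, 125, 127, 127, 125, 127, 127, 127, 126, 131, 128, 126, 131, 128, 129, 128, 128]
150 [125, 122, 121, 122, 123, 119, 121, 120, 121, 125, 124, 124, 125, 126, 122, 122, 129, 137, 79, 99, 137, 136, 136, 138, 137, 136, 136, 137, 138, 136, 136, 139, 139, 138, 136, 139, 138, 137, 90, 136, 130, 123, 129, 128, 129, 126, 126, 131, 130, 127, 132, 137, 130, 124, 130, 130, 133, 129, 127, 128]
[([227, 185, 63, 58, 1872], [259.5, 210.2])]
```

Call:
jog_arm(translation=[[0, -0.026, 0], [0, 0, -0.25], [0, 0, -0.25], [0, 0, -0.2], [0, 0, -0.14], [0, 0, -0.08], [0, 0, 0], [0, 0, 0]], turn=[[0, 0, 0], [0, 0, 0], [0, 0, 0], [0, 0, 0], [0, 0, 0], [0, 0, 0], [0, 0, 0], [0, 0, 0]], hand=[-1, -1, -1, -1, -1, -1, -1, -1])

```text
time_s: 22.45
eef_pos: [601.3, 250.6, 134.9]
ee_rot: [1.563, 2.721, 0.003]
ft_force: [-0.6, -0.6, -1.5]
width: 26.9
grasp_force: 34.8
```

Run:
```python
from plan import *
down((600.1,249.5,128))
```

```text
d/100 [-0.012 -0.011 -0.069] turn/2 [-0.     0.002  0.001] eef [601.252 250.643 134.89 ] f [-0.577 -0.553 -1.462] w 26.91248685890313 34.769439697265625 t 22.45
```

Call:
jog_arm(translation=[[0, 0, -0.02], [0, 0, -0.02], [0, 0, 0]], turn=[[0, 0, 0], [0, 0, 0], [0, 0, 0]], hand=[-1, -1, -1])

```text
time_s: 22.82
eef_pos: [600.4, 250.4, 129.8]
ee_rot: [1.564, 2.722, 0.001]
ft_force: [0.3, 0.1, -1.3]
width: 26.8
grasp_force: 34.8
```

Call:
jog_arm(translation=[[0, 0, -0.015], [0, 0, 0]], turn=[[0, 0, 0], [0, 0, 0]], hand=[-1, -1])

```text
time_s: 23.08
eef_pos: [600.4, 250.4, 128.2]
ee_rot: [1.564, 2.722, 0.001]
ft_force: [-0.1, -0.2, -0.5]
width: 26.8
grasp_force: 34.8
```

Call:
jog_arm(translation=[[0, 0, -0.012], [0, 0, 0]], turn=[[0, 0, 0], [0, 0, 0]], hand=[-1, -1])

```text
time_s: 23.32
eef_pos: [600.4, 250.4, 127.0]
ee_rot: [1.564, 2.722, 0.001]
ft_force: [0.4, 0.6, -1.1]
width: 26.7
grasp_force: 34.8
```

Call:
jog_arm(translation=[[0, 0, -0.012], [0, 0, 0]], turn=[[0, 0, 0], [0, 0, 0]], hand=[-1, -1])

```text
time_s: 23.58
eef_pos: [600.4, 250.4, 125.9]
ee_rot: [1.564, 2.722, 0.001]
ft_force: [-0.0, 0.5, -0.3]
width: 26.7
grasp_force: 34.8
```

Run:
```python
from plan import *
f=[]
for i in range(5): s=env.sense(); env.capture("scene"); f.append(s["ft_force"][2])
down((600.1,249.5,126)); print(f)
```

```text
d/100 [-0.005 -0.01  -0.001] turn/2 [0.    0.001 0.001] eef [600.553 250.456 126.051] f [-0.907  0.077 -1.251] w 26.54403793917415 34.769850969314575 t 23.825
[np.float64(-0.34022637029744096), np.float64(-0.7721787984977362), np.float64(-1.1238373893491023), np.float64(-0.8582626102850978), np.float64(-1.3660849996485664)]
```

Call:
jog_arm(translation=[[0, 0, -0.01], [0, 0, 0]], turn=[[0, 0, 0], [0, 0, 0]], hand=[-1, -1])

```text
time_s: 24.08
eef_pos: [600.8, 250.4, 125.5]
ee_rot: [1.563, 2.722, 0.002]
ft_force: [0.2, -0.4, 0.9]
width: 27.1
grasp_force: 35.1
```

Call:
jog_arm(translation=[[0, 0, -0.01], [0, 0, 0]], turn=[[0, 0, 0], [0, 0, 0]], hand=[-1, -1])

```text
time_s: 24.32
eef_pos: [601.0, 250.3, 125.3]
ee_rot: [1.563, 2.721, 0.002]
ft_force: [-1.9, -1.0, 6.2]
width: 27.0
grasp_force: 35.5
```

Run:
```python
from plan import *
f=[]
for i in range(5): s=env.sense(); env.capture("scene"); f.append(round(s["ft_force"][2],1))
down((600.1,249.5,126)); print(f)
im=env.capture("wrist")[:,:,::-1]; h=cv2.cvtColor(im,cv2.COLOR_BGR2HSV); g=h[...,2]
for r in(100,115,130,145,160): print(r,g[r,190:320:3].tolist())
c=cam("wrist",s)
for X,y in((-2,-7.2),(-2,-63.2),(-102,-7.2),(-102,-63.2)): print(X,y,proj(c,O+EX*X+EY*y+[0,0,143]))
```

```text
d/100 [-0.009 -0.008  0.007] turn/2 [0.    0.002 0.001] eef [601.024 250.313 125.349] f [-1.224 -0.567  5.564] w 26.643004978727255 35.52460491657257 t 24.575
[np.float64(6.2), np.float64(6.0), np.float64(6.2), np.float64(4.9), np.float64(5.3)]
100 [164, 162, 164, 164, 161, 163, 162, 162, 167, 162, 161, 164, 161, 163, 162, 164, 162, 163, 161, 162, 161, 165, 162, 161, 163, 161, 163, 162, 163, 160, 162, 162, 162, 160, 160, 162, 161, 162, 163, 161, 161, 161, 164, 163]
115 [163, 164, 164, 164, 162, 164, 163, 167, 165, 162, 164, 163, 163, 164, 165, 164, 165, 162, 164, 165, 166, 164, 163, 164, 164, 164, 163, 161, 162, 162, 163, 162, 161, 162, 162, 164, 161, 163, 162, 163, 163, 162, 161, 162]
130 [156, 160, 159, 157, 156, 158, 159, 158, 157, 157, 159, 156, 157, 158, 157, 157, 158, 156, 158, 158, 157, 158, 157, 157, 157, 157, 158, 158, 159, 158, 159, 158, 158, 157, 159, 157, 156, 158, 158, 157, 157, 161, 160, 158]
145 [162, 164, 163, 164, 166, 161, 164, 163, 162, 163, 163, 164, 162, 161, 161, 163, 162, 163, 163, 161, 161, 160, 162, 162, 163, 163, 162, 163, 163, 162, 164, 163, 163, 161, 164, 162, 163, 163, 163, 161, 163, 165, 161, 164]
160 [127, 129, 140, 139, 82, 80, 82, 85, 142, 138, 139, 141, 141, 141, 139, 141, 139, 142, 140, 140, 138, 142, 140, 139, 140, 141, 140, 141, 141, 141, 141, 141, 141, 141, 141, 93, 93, 92, 137, 141, 130, 129, 127, 132]
-2 -7.2 [195.824 137.32 ]
-2 -63.2 [313.889 136.992]
-102 -7.2 [205.612 317.452]
-102 -63.2 [306.005 317.006]
```

Call:
jog_arm(translation=[[0, 0, 0.008], [0, 0, 0], [0, 0, 0], [0, 0, 0], [0, 0, 0], [0, 0, 0]], turn=[[0, 0, 0], [0, 0, 0], [0, 0, 0], [0, 0, 0], [0, 0, 0], [0, 0, 0]], hand=[-1, -0.25, -0.1, 0.05, 0.2, 0.3], newtons=20)

```text
time_s: 25.38
eef_pos: [600.5, 250.4, 124.7]
ee_rot: [1.564, 2.722, 0.001]
ft_force: [0.4, 0.4, -0.1]
width: 55.1
grasp_force: 0.0
```

Call:
jog_arm(translation=[[0, 0, 0.1], [0, 0, 0.2], [0, 0, 0.3], [0, 0, 0.3], [0.1, -0.2, 0.2], [0.1, -0.2, 0], [0, 0, 0], [0, 0, 0]], turn=[[0, 0, 0], [0, 0, 0], [0, 0, 0], [0, 0, 0], [0, 0, 0], [0, 0, 0], [0, 0, 0], [0, 0, 0]], hand=[0.3, 0.3, 0.3, 0.3, 0.3, 0.3, 0.3, 0.3])

```text
time_s: 26.38
eef_pos: [619.6, 210.2, 233.3]
ee_rot: [-1.565, -2.724, 0.001]
ft_force: [-0.8, 0.6, 0.2]
width: 55.3
grasp_force: 0.0
```

Run:
```python
from plan import *
s=env.sense(); im=env.capture("wrist")[:,:,::-1]; cv2.imwrite("pics/w12.png",im); c=cam("wrist",s); print(s["eef_pos"],s["ft_force"],s["width"])
h=cv2.cvtColor(im,cv2.COLOR_BGR2HSV); g=h[...,2]
B=O+EX*-52+EY*-35.2
print("pred cap",proj(c,B+[0,0,187]),"foot",proj(c,B+[0,0,101]))
for X,y in((-2,-7.2),(-2,-63.2),(-102,-7.2),(-102,-63.2)): print(X,y,proj(c,O+EX*X+EY*y+[0,0,143]))
amber=(h[...,0]<18)&(h[...,1]>120)&(h[...,2]>40)
for n,m in(("amber",amber),("black",g<55)):
    k,l,st,ce=cv2.connectedComponentsWithStats(m.astype(np.uint8)); print(n,[(st[i].tolist(),ce[i].round(1).tolist()) for i in range(1,k) if st[i,4]>60])
L=proj(c,O+EX*-102+EY*-35.2+[0,0,143]); u=int(L[0])-22
r=np.arange(int(L[1])-12,int(L[1])+14); print("front rim column",u,r[0],g[r,u].tolist())
for X in(-20,-80):
    q=proj(c,O+EX*X+EY*-35.2+[0,0,143]); print("row",int(q[1]),int(q[0])-50,g[int(q[1]),int(q[0])-50:int(q[0])+50:2].tolist())
```

```text
[619.614 210.16  233.279] [-0.772  0.59   0.16 ] 55.26056583508829
pred cap [262.248 133.858] foot [261.205 122.742]
-2 -7.2 [224.045  59.442]
-2 -63.2 [299.207  59.222]
-102 -7.2 [227.825 188.568]
-102 -63.2 [295.461 188.384]
amber [([244, 106, 41, 30, 403], [262.8, 116.0])]
black [([288, 54, 172, 17, 1044], [355.6, 63.7]), ([91, 60, 142, 11, 1310], [163.8, 64.7]), ([488, 70, 24, 39, 736], [501.2, 89.9]), ([52, 88, 35, 26, 797], [69.5, 100.2]), ([245, 117, 40, 43, 1352], [264.2, 138.3]), ([60, 125, 31, 22, 536], [75.3, 135.4]), ([52, 205, 18, 15, 70], [59.5, 212.4]), ([27, 218, 16, 14, 102], [34.2, 223.6]), ([0, 239, 512, 145, 37705], [259.2, 337.2])]
front rim column 239 176 [82, 80, 81, 78, 81, 83, 81, 80, 82, 90, 112, 133, 151, 152, 125, 122, 121, 121, 120, 123, 122, 127, 122, 122, 122, 120]
row 84 211 [112, 113, 120, 121, 117, 116, 126, 132, 102, 72, 92, 133, 132, 130, 131, 133, 134, 131, 133, 132, 130, 133, 132, 132, 131, 133, 132, 132, 132, 132, 134, 133, 131, 132, 131, 133, 133, 130, 128, 84, 82, 128, 133, 121, 118, 119, 125, 125, 119, 120]
row 162 211 [120, 118, 124, 123, 122, 120, 121, 127, 179, 152, 93, 95, 131, 130, 132, 132, 132, 131, 130, 133, 131, 132, 130, 129, 130, 126, 130, 131, 174, 176, 159, 131, 131, 132, 131, 130, 131, 129, 84, 89, 177, 175, 125, 117, 118, 126, 120, 121, 121, 128]
```

```bash
python3 -c "
from plant import env
print(env.finish_job())"
```

```text
the job is handed in; nothing more can be done
None
```

The white caddy hangs level on the rail, the amber bottle stands upright in it with the gripper clear of both, and the job is handed in at about 26 s.

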